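# Swing the desk camera to the whiteboard and store the view

### The arm

A 6-joint arm with a two-finger parallel gripper is mounted at the origin on the work surface. World frame = base frame: x ahead of the robot, y to its left, z up, the work surface at z = 0. Lengths are in m, angles in rad, forces in N, time in s.
With the tool pointing down it reaches from about 0.325 to 0.9 m from the base axis. Payload 3.5 kg.
Tool frame: the origin (TCP) lies at the very end of the fingers, on their centre line; the grasp point (between the pads) lies 19 mm behind it; z points along the fingers, y is the line along which they close (so a half turn about z gives the same grasp; the last joint's range is limited). The gripper opens to 85 mm and grips with 20 to 120 N. Pads are 22 mm wide; open, the fingers measure 114 mm over their backs; the gripper's body (76 mm by 85 mm) begins 54 mm behind the grasp point. The pads swing forward as they close: fully open they stand 13 mm farther back than shut.
Start: joints at [-1.425, 0.276, -0.026, 1.268, 0, 1.467], TCP at [0.154, -0.606, 0.231] pointing down, gripper open.
Joint ranges: [-3.12, 3.12], [-0.85, 1.88], [-1.08, 1.24], [-1.95, 2.15], [-1.57, 1.53], [-3.14, 3.14]. Speed limits (rad/s): [2.57, 2.57, 3.14, 3.14, 3.14, 3.14].

### API

Orientations are given as a unit quaternion [w, x, y, z].
In Python, from station import arm, vision gives the robot as it stands (arm), with the cameras (vision). Calls block until the motion is done:
- arm.move_pose(position, orientation): joint-space move of the TCP to a pose.
- arm.move_straight(position, frame=None, feed=0.15, until_force=None): straight line of the TCP; frame=None keeps the orientation; feed is the mean speed in m/s. With until_force (N) it stops when the force on the tool has changed by that much, and returns True; else False.
- arm.movej(angles): joint-space move.
- arm.gripper_to(opening): opening from 0.0 (shut) to 1.0 (fully open); the grip force is fixed at half the most; returns when the fingers have stopped.
- arm.sleep(seconds).
- arm.inverse_kinematics(position, orientation): joint angles nearest the present ones, or None.
- arm.get_state(): the state.
- vision.grab_frame(name): name is "scene" or "top" or "wrist"; returns the picture (400x640x3 uint8, red, green, blue); there is no depth.
- vision.camera_model(name): a dict with "fx", "fy", "cx", "cy" (pixels), "R" (3x3) and "t" (3): a world point X has camera coordinates R X + t; the wrist camera has in their place "tool_from_camera" (4x4, takes a point from camera to tool coordinates, whose origin is the TCP and whose axes are the flange's). Camera axes: x right, y down, z forward; pixel columns grow to the right and rows downward; lengths in m; the calibration is good to about 2 mm. A picture is of the moment at which its call begins: read the wrist's pose just before it. camera_model takes no time and is no camera call.
A pose or a line that the arm cannot do raises arm.PlanningError and nothing moves.
- arm.hand_in(): hands the job in; it is judged then, once.
The state is a dict: "t": time; "joint_positions": joint angles; "dq": joint speeds; "joint_torque": joint torques, N m; "ee_pos": TCP position; "tcp_rot": TCP orientation; "ft_force": force on the tool from outside, world axes, zero at the start; "torque": the same for the moment, N m; "opening": opening from 0.0 (shut) to 1.0 (fully open); "gripper_force": force on a finger pad.
Only numpy, scipy, OpenCV 4.12 (cv2) and the standard library are available. Lean on these libraries where they do the work, as an engineer would, in place of code of your own. Each camera call takes 0.05 s, during which the arm holds its last target. There are 200 camera calls.

### The job

Turn the desk camera to the small whiteboard using its jog stick: tilt the stick straight sideways, towards the side of the desk on which the whiteboard stands, as far as it goes, and hold it there until the camera has swung right round to its stop. Let the stick come back upright, and then press the wide white key on the controller fully down to store the view and let go of it. Do not touch the camera, do not push the stick forwards or back, and leave everything else on the desk where it is.

Things in the scene. Friction and masses are not known exactly. Their poses are not given: they have to be found in the camera images.
- console: Camera controller, fixed: flat grey box, 200 (x) by 280 (y) by 45 mm high. Origin under its centre, z up, -x its front edge (to the robot, yawed up to 0.3 rad), +y its left seen from the robot. In this frame the stick's pivot is at (30, 70, 45) mm, the store key's centre at (30, -70) mm. Four small round black fixed buttons at x = 75 mm beyond the key are not used.
- stick_top (a point): Top centre of the jog stick, black, upright, 105 mm above its pivot (in the controller's top face): thin steel shaft, and from 40 to 105 mm above the pivot a round handle 32 mm in diameter (24 at its ends). Upright, this point is 150 mm above the desk. Rubber boot at the foot: 72 mm wide, 28 high. Push it with shut fingers; clamped in pads kept vertical it cannot tilt.
- stick (a joint): Sideways tilt of the stick, rad: 0 upright, positive to the controller's +y, stops at +-0.45. Centring spring 1.6 N m/rad (about 10 N at 70 mm above the pivot holds it fully over), damped, no bounce when let go. Tilt to +y turns the camera to +y, -y to -y; it follows slowly: only tilts beyond 0.4 take it to its stop, in 2 to 6 s.
- stick_fore (a joint): Forward tilt of the same stick in rad: 0 upright, positive away from the robot (controller's +x). Same spring. Must stay within about 0.2 either way.
- key_top (a point): Centre of the top of the store key: the only white key on the controller, 36 (x) by 64 (y) mm, its top 61 mm above the desk, 14 mm proud of the controller.
- key (a joint): How far the store key is pressed, m: 0 up, 0.006 fully down. It springs back; about 4 N press it fully down.
- camera: Round white foot of the camera (130 mm in diameter, fixed to the desk beyond the controller), origin under its centre, x y z axes as the world's. The camera turns on it, 160 mm high in all. Not to be touched.
- cam_pan (a joint): Where the camera looks, rad: 0 straight at the robot (-x), positive turned to +y, negative to -y, stops at +-1.0. It moves only by the stick, once tilted over 0.15 to 0.2, and stays where it is when the stick is let go.
- lens (a point): Middle of the front of the camera's lens barrel (black, 72 mm across), 92 mm from the turning axis, 115 mm above the desk.
- board: Small whiteboard in an aluminium frame, 280 mm wide, 210 mm high, standing on a foot 100 by 240 mm, fixed, either far to the left (+y) or far to the right (-y) of the camera. Origin under its foot's centre.
- speaker: Wooden loudspeaker, 160 by 140 by 210 mm, fixed, on the other side. Origin under its centre.
- eraser: Whiteboard eraser, wood and grey felt, 45 by 110 by 30 mm, lying loose on the front part of the controller. Origin under its centre. Leave alone.
- mug: White mug, 80 mm wide, 95 mm high, loose. Leave alone.
- stapler: Black stapler, 140 by 36 by 57 mm, loose. Leave alone.
- tape: Grey tape dispenser, 150 by 60 by 96 mm, loose. Leave alone.
- penpot: Square dark steel pen pot, 75 mm wide, 90 mm high, pens to 148 mm, loose. Leave alone.

How it is judged:
By the outcome, as a careful person would: the job done as asked, in the order asked, and still so for the second after the job is handed in, with the robot touching nothing.
It also fails if it takes over 54 s, if anything falls off the work surface, if the arm or the gripper's body presses on something with over 40 N, if the wrist force passes 120 N, or if a joint passes its speed limit or range.

## Working session

There is one attempt and no reset: what is moved stays moved. The work goes in short steps, each a Python script; the robot and the scene stay as the last script left them, time stands still between calls to the robot, and variables do not carry over. Pictures are saved under pics/ and viewed, at most 10 in all, crops included, and the job is handed in when it is done.

```bash
mkdir -p pics; ls
python3 - <<'E'
from station import arm, vision
import cv2,numpy as np
for n in("scene","top"):
    im=vision.grab_frame(n); cv2.imwrite(f"pics/{n}0.png",im[:,:,::-1])
    m=vision.camera_model(n); print(n,m["fx"],m["cx"],m["cy"],np.round(-np.array(m["R"]).T@m["t"],3),np.round(m["R"],2).tolist())
print(arm.get_state()["t"])
E
```

```text
pics
station.py
scene 413.07398337939213 320.12198515602586 202.06751024348625 [1.219 1.024 1.065] [[-0.86, 0.51, -0.01], [0.32, 0.52, -0.79], [-0.4, -0.68, -0.62]]
top 504.87667040406984 321.66022697794085 199.7688486256315 [0.428 0.014 1.634] [[0.02, -1.0, 0.02], [-0.99, -0.03, -0.11], [0.11, -0.02, -0.99]]
0.1
```

View pics/scene0.png

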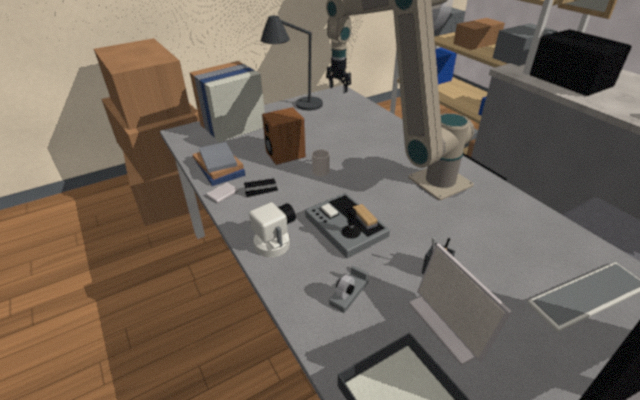

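View pics/top0.png

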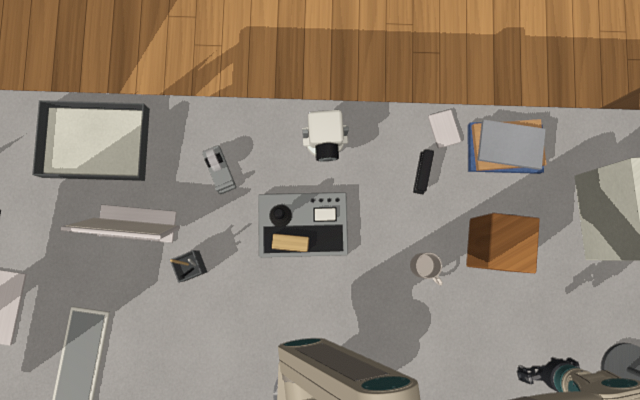

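The whiteboard stands on the left (+y), at top px (120,225), and the speaker is on the right. The controller is at about (303,225), with the stick at (280,215) and the key at (325,214).

```bash
cat > h.py <<'E'
from station import arm, vision
import cv2,numpy as np
def ray(n,u,v,z):
    m=vision.camera_model(n);R=np.array(m["R"]);c=-R.T@np.array(m["t"])
    d=R.T@np.array([(u-m["cx"])/m["fx"],(v-m["cy"])/m["fy"],1]); return c+d*(z-c[2])/d[2]
E
python3 - <<'E'
from h import *
im=cv2.imread("pics/top0.png"); c=im[180:270,245:365]
cv2.imwrite("pics/crop.png",cv2.resize(c,None,fx=6,fy=6,interpolation=cv2.INTER_CUBIC))
g=c.min(2)
def comps(mask,z,lo):
    n,l,s,ce=cv2.connectedComponentsWithStats(mask.astype(np.uint8))
    for i in range(1,n):
        if s[i,4]>=lo:
            r=cv2.minAreaRect(np.argwhere(l==i)[:,::-1].astype(np.float32)); print(ce[i]+[245,180],s[i,4],r[1:],ray("top",*(ce[i]+[245,180]),z).round(4))
print("white");comps(g>190,.061,20)
print("dark");comps(c.max(2)<40,.045,5)
E
```

```text
white
[324.27358491 213.81132075] 212 ((10.0, 19.0), 90.0) [ 0.5619 -0.0287  0.061 ]
dark
[337.  199.5] 6 ((1.0, 2.0), 90.0) [ 0.6098 -0.0683  0.045 ]
[295.54251012 229.55465587] 988 ((77.0, 46.0), 0.0) [0.5112 0.06   0.045 ]
```

View pics/crop.png

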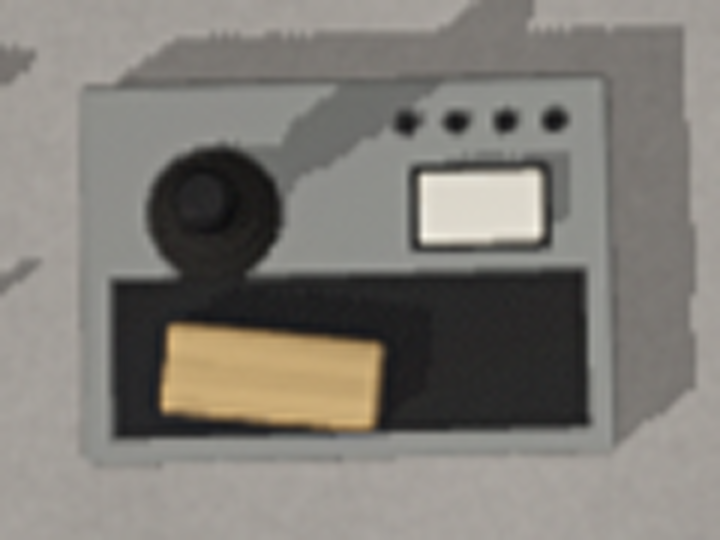

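The crop shows the controller top corners at about (80,87), (604,75), (613,450) and (90,460), with the front edge possibly including some of the front wall. The key is at (483,207), the boot at (214,213), the stick top at (205,203), and the buttons run from (406,122) to (554,119).

Run:
```python
from h import *
P=lambda u,v,z:ray("top",(u+.5)/6-.5+245,(v+.5)/6-.5+180,z)
c=[P(*q,.045) for q in((80,87),(604,75),(613,450),(90,460))]
for a in c: print(a.round(4))
print([np.linalg.norm(c[i]-c[i-1]).round(3) for i in range(4)])
k=P(483,207,.061);t=P(205,203,.150);b=P(214,213,.060);b1=P(406,122,.05);b4=P(554,119,.05)
print("key",k,"top",t,"boot",b,np.linalg.norm((k-t)[:2]))
for a,d in((c[0],c[1]),(c[3],c[2]),(t,k),(b1,b4)):
    e=(a-d); print("yaw",np.arctan2(-e[0],e[1]))
# key corners
im=cv2.imread("pics/top0.png")[180:270,245:365]
s=cv2.resize(im,None,fx=6,fy=6,interpolation=cv2.INTER_CUBIC).min(2)>150
n,l,st,ce=cv2.connectedComponentsWithStats(s.astype(np.uint8));i=l[207,483]
r=cv2.minAreaRect(np.argwhere(l==i)[:,::-1].astype(np.float32));print(r,ce[i],P(*ce[i],.061))
```

```text
[0.6202 0.1823 0.045 ]
[ 0.6343 -0.0941  0.045 ]
[ 0.437  -0.1026  0.045 ]
[0.4251 0.1695 0.045 ]
[np.float64(0.196), np.float64(0.277), np.float64(0.197), np.float64(0.272)]
key [ 0.56110013 -0.03120278  0.061     ] top [0.55187976 0.10780933 0.15      ] boot [0.55429734 0.10864156 0.06      ] 0.13931756027605782
yaw 0.05094548848743801
yaw 0.0438918122283947
yaw 0.06623077887109143
yaw 0.047920951017861486
((479.9788818359375, 206.795654296875), (68.91899108886719, 121.65528106689453), 88.28164672851562) [479.7079711  206.67307457] [ 0.56122491 -0.02948303  0.061     ]
```

```bash
cat >> h.py <<'E'
from scipy.spatial.transform import Rotation as Ro
yaw=.053; ex=np.array([np.cos(yaw),np.sin(yaw),0]); ey=np.array([-np.sin(yaw),np.cos(yaw),0])
piv=np.array([.554,.109,.045]); key=np.array([.561,-.030,.061])
def quat(s):
    q=Ro.from_matrix(np.c_[s*ex,-s*ey,[0,0,-1]]).as_quat(); return q[[3,0,1,2]]
E
python3 - <<'E'
from h import *
arm.gripper_to(0.0)
p0=arm.get_state()["ee_pos"]; print(p0)
s=min((1,-1),key=lambda s:abs((j:=arm.inverse_kinematics((piv-.055*ey+[0,0,.2]).tolist(),quat(s).tolist())) is None and 99 or j[5]))
print("s",s)
arm.move_straight([p0[0],p0[1],.40],feed=.2)
a=piv-.055*ey
arm.move_pose([a[0],a[1],.38],quat(s).tolist())
arm.move_straight([a[0],a[1],.20],feed=.15)
st=arm.get_state(); print(st["t"],st["ee_pos"],st["ft_force"],st["joint_positions"])
m=vision.camera_model("wrist");print(np.round(m["tool_from_camera"],3))
cv2.imwrite("pics/top1.png",vision.grab_frame("top")[100:270,220:400,::-1].repeat(3,0).repeat(3,1))
E
```

```text
[ 0.15390113 -0.60576579  0.23134455]
s -1
5.9333 [0.55773912 0.05406719 0.2010696 ] [-0.80954041  0.40690847  1.11776102] [-1.87254009e-02  1.79187213e-01 -2.14445237e-01  1.17513581e+00
  3.39354231e-06 -7.17114200e-02]
[[ 0.001 -0.945 -0.326  0.085]
 [ 1.     0.     0.001 -0.001]
 [-0.001 -0.326  0.945 -0.143]
 [ 0.     0.     0.     1.   ]]
```

View pics/top1.png

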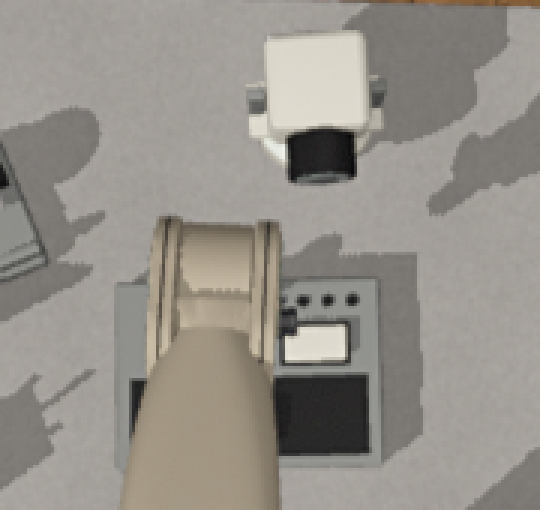

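The arm hides the controller from above. The camera is clear and still looks at the robot, with its lens at (320,155) in the crop. Next I lower the shut fingers beside the handle and push.

Run:
```python
from h import *
y=lambda:(arm.get_state()["ee_pos"]-piv)@ey
a=piv-.055*ey
r=arm.move_straight([a[0],a[1],.110],feed=.12,until_force=6); f0=arm.get_state()["ft_force"]; print(r,y(),f0)
b=piv+.025*ey; b[2]=.110
print(arm.move_straight(b.tolist(),feed=.04,until_force=2),y(),arm.get_state()["ft_force"]-f0)
print(arm.move_straight(b.tolist(),feed=.04,until_force=14),y(),arm.get_state()["ft_force"]-f0,arm.get_state()["ee_pos"])
arm.sleep(.5); st=arm.get_state(); print(y(),st["ft_force"]-f0,st["t"])
cv2.imwrite("pics/sc2.png",vision.grab_frame("scene")[160:300,220:420,::-1].repeat(3,0).repeat(3,1))
```

```text
False -0.055055694549947506 [ 0.63896727 -0.34392856 -0.40781777]
True -0.024527434947016074 [-1.08154953 -0.9747851   0.87198237]
True 0.0032294933023447737 [ -0.52405871 -10.97470613   5.94369215] [0.55295789 0.11217875 0.10895156]
0.0021101285008763367 [-1.05043847 -8.53510233  6.10613098] 9.2167
```

View pics/sc2.png

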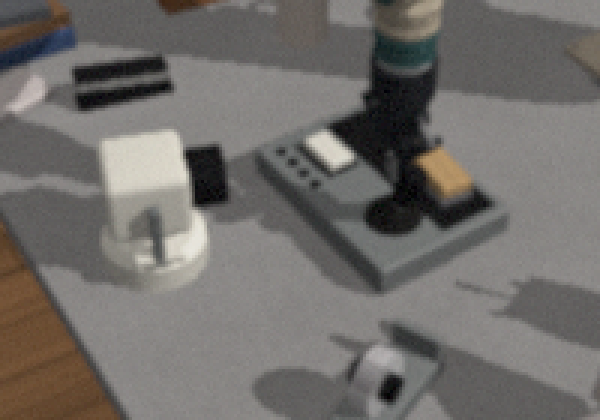

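The push is in place and the stick leans to +y. It is nearly at its stop, so I push slightly further, until the force rises sharply, and hold.

Run:
```python
from h import *
y=lambda:(arm.get_state()["ee_pos"]-piv)@ey
f0=np.array([.64,-.34,-.41])
p=arm.get_state()["ee_pos"]
y0=y()
for d in(.002,.004,.006,.008,.010,.012):
    q=p+d*ey; q[2]=.110; arm.move_straight(q.tolist(),feed=.02); arm.sleep(.1)
    f=arm.get_state()["ft_force"]-f0; print(d,y(),f.round(2))
    if f@ey<-19: break
print(arm.get_state()["t"])
arm.sleep(4.0)
i=vision.grab_frame("top"); print(arm.get_state()["t"],y(),(arm.get_state()["ft_force"]-f0).round(2))
s=vision.grab_frame("scene")
cv2.imwrite("pics/m3.png",np.hstack([i[90:230,240:380,::-1],s[160:300,240:380,::-1]]).repeat(2,0).repeat(2,1))
```

```text
0.002 0.0015004282214629173 [ 0.16 -9.2   1.4 ]
0.004 0.003251376990456617 [ -0.18 -10.78   1.26]
0.006 0.004918506963321836 [ -0.27 -10.12   0.44]
0.008 0.006572882938622992 [  0.45 -12.13  -0.12]
0.01 0.007801071311176926 [  1.13 -12.45  -0.98]
0.012 0.008598644196718271 [  1.77 -17.03  -0.59]
11.3667
15.4167 0.008592685698994797 [  1.4  -16.08  -0.71]
```

View pics/m3.png

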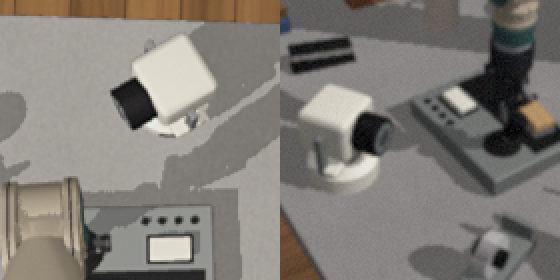

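The camera has swung left by about 56° (lens at (133,103), body at (175,75) in the left half), which is close to its 1.0 rad stop. I'll hold a little longer and confirm that it has stopped moving.

Run:
```python
from h import *
g=lambda:vision.grab_frame("top")[90:180,270:380].astype(float)
a=g(); arm.sleep(1.2); b=g(); arm.sleep(1.2); c=g()
print(abs(a-b).mean(),abs(b-c).mean(),(abs(a-c).max(2)>40).sum())
m=(c.max(2)<60).astype(np.uint8);n,l,s,ce=cv2.connectedComponentsWithStats(m)
for i in range(1,n):
    if s[i,4]>60: print(s[i],ray("top",*(ce[i]+[270,90]),.115).round(3))
# back off slowly, keep contact until upright
p=arm.get_state()["ee_pos"]; z=piv-.055*ey
arm.move_straight([z[0],z[1],.110],feed=.05); st=arm.get_state(); print(st["t"],st["ft_force"])
arm.move_straight([z[0],z[1],.19],feed=.15)
k=key; arm.move_straight([k[0],k[1],.19],feed=.15)
im=vision.grab_frame("scene"); print(arm.get_state()["t"])
cv2.imwrite("pics/sc4.png",im[160:300,220:420,::-1].repeat(3,0).repeat(3,1))
```

```text
0.5488888888888889 0.5442424242424242 0
[ 26  39  22  26 311] [0.779 0.031 0.115]
19.55 [ 0.48735705 -0.07097394 -0.31240323]
20.9917
```

View pics/sc4.png

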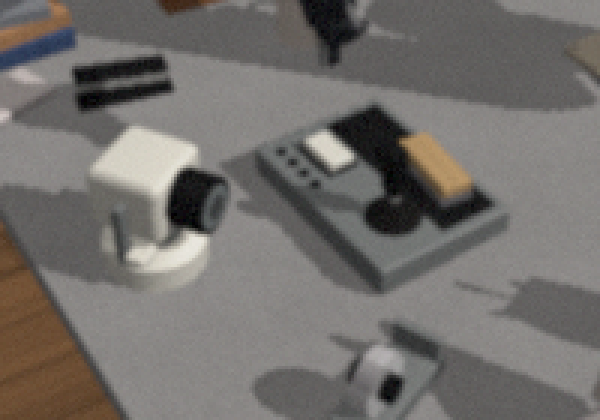

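The camera is at its stop: two frame differences show only noise. The arm is clear of the stick, the stick has returned, and the eraser hasn't moved. Next is the key press.

Run:
```python
from h import *
k=key
arm.move_straight([k[0],k[1],.075],feed=.1); f0=arm.get_state()["ft_force"]
for z in np.arange(.062,.046,-.002):
    arm.move_straight([k[0],k[1],z],feed=.02); arm.sleep(.1)
    st=arm.get_state(); f=st["ft_force"]-f0; print(round(z,3),st["ee_pos"].round(4),f.round(2))
    if f[2]>12: break
arm.sleep(.5); print(arm.get_state()["ft_force"]-f0)
arm.move_straight([k[0],k[1],.20],feed=.1)
print(arm.get_state()["t"])
arm.move_straight([k[0]-.12,k[1]-.1,.32],feed=.2)
arm.sleep(.3);i=vision.grab_frame("top");s=vision.grab_frame("scene"); print(arm.get_state()["t"],arm.get_state()["ft_force"])
cv2.imwrite("pics/m5.png",np.hstack([i[90:270,220:420,::-1],s[130:310,220:420,::-1]]).repeat(2,0).repeat(2,1))
```

```text
0.062 [ 0.5612 -0.03    0.0621] [ 1.64 -0.57 -0.49]
0.06 [ 0.5614 -0.0301  0.0602] [ 2.62 -0.28  0.35]
0.058 [ 0.5613 -0.03    0.0582] [ 2.77 -0.49  2.01]
0.056 [ 0.5614 -0.03    0.0562] [ 1.96 -0.27  2.21]
0.054 [ 0.5614 -0.03    0.0549] [ 0.59 -0.81  8.13]
0.052 [ 0.5615 -0.03    0.0545] [-2.17  0.53 17.54]
[-3.88115777  0.73145032 16.71404647]
27.075
28.6083 [ 0.78248424  0.9995761  -0.69357112]
```

View pics/m5.png

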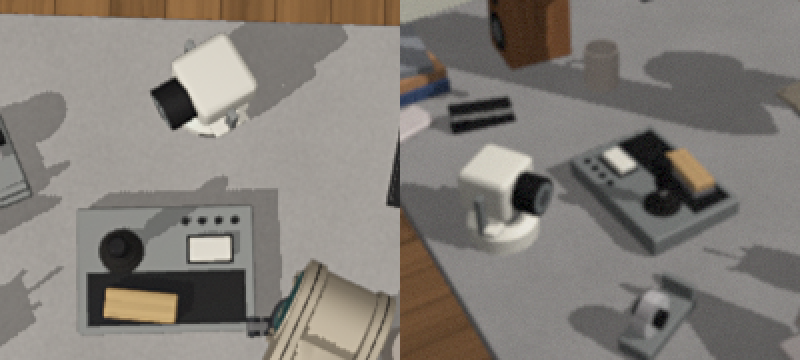

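The key bottomed out at z = 0.0545 under about 17 N and sprang back when released. The stick is upright, the camera is turned left, and the eraser and other items are where they were.

```bash
python3 -c "
from station import arm, vision
print(arm.hand_in())"
```

```text
the job is handed in; nothing more can be done
None
```

The job is handed in: I held the stick over to the left (+y) until the camera stopped turning, at roughly 1 rad, let it come back upright, then pressed the store key fully down and released it, in under 30 s of robot time and with nothing else seen to move.

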